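# Close up the tribometer and start the run

## Task

Get the tribometer running: push the arm carriage home against its stop and gently swing the clear guard down until it is fully shut, in either order, then press the start button (the small flat one at the right end of the control strip). Only push with the fingertips: do not grip the carriage or the guard, do not touch the carriage's height knob or press the mushroom-shaped stop button, and leave everything else where it stands.

Things in the scene. Friction and masses are not known exactly. Their poses are not given: they have to be found in the camera images.
- tribometer: the fixed bench machine, 300 deep (x) x 460 wide (y), its black deck 100 above the bench. Origin: centre of its underside; x points away from its front panel, y to its left, z up. In its frame (mm) the disc is at (15, 10), the carriage's rail to the right of it, the guard's hinge to the left; an aluminium control strip runs along the deck's front.
- carriage (a joint): the arm carriage's slide along the machine's y: 0 = home against the stop (arm over the disc), grows as it is drawn back to the machine's right (-y), up to 0.060 m. It slides with about 3 N of friction and stays where it is left; the stop is rigid.
- carriage_push (a point): on the carriage, an aluminium block 60 (x) x 50 (y) x 48 high, its underside 12 above the deck: centre of its flat right-hand (-y) end face, 40 above the deck. At home it is at machine (15, -160, 140) mm. Push this face in the machine's +y. The load arm leaves the other end; a micrometer 38 long sticks out in front. Axes: the machine's.
- height_knob: black knurled knob, 30 across, on top of the carriage, 60 to 79 above the deck. Its origin: centre of its foot, 33 in from the end face. Not to be touched.
- guard (a joint): hinge angle of the guard, rad: 0 = shut, standing on the deck over the disc; grows as it swings up and over to the machine's left; 1.57 = lying open on its left wall. A friction hinge holds it at any angle; pushing takes about 3 to 8 N at the free edge. Its seat on the deck is rigid.
- guard_hinge (a point): the fixed middle of the guard's hinge line, at machine (15, 90, 101) mm; the line runs along the machine's x. Its axes are those of the machine.
- guard_edge (a point): on the guard, a clear hood with metal edge trims, when shut 150 (x) x 160 (y) x 110 high, open below, notched for the arm: middle of the outer edge of roof and right wall. With the guard at angle a, a point of the roof's outer face at d from the left wall (here d = 160) lies at machine y = -d cos a + 110 sin a, z = d sin a + 110 cos a from the hinge line (mm). Turns with the guard.
- start (a joint): travel of the start button: 0 = out, 0.006 m = fully in; it springs back, and needs about 5 N for full travel. A press counts from 0.004 m.
- start_top (a point): centre of the top of the start button: a flat steel push button 22 across, at machine (-117, -165), its top 22 above the deck and 10 above its round housing (38 across). Press straight down.
- stop (a joint): travel of the stop button, 0 = out, 0.005 m = in. Leave alone.
- stop_top (a point): centre of the top of the grey mushroom-shaped stop button, 36 across, 31 above the deck, at the left end of the control strip, machine (-117, 195) mm
- dead_weight: brass dead weight with a knob, 36 across, 45 high, on the deck in front of the guard; origin at its foot
- ball_jar: small capped jar, 34 across, 42 high, on the front left of the deck; origin at its foot
- spare_disc: steel disc, 48 across, 8 thick, lying on the deck behind the carriage; origin at its underside
- mouse: computer mouse, 104 x 60 x 30, on the bench at the front right; origin at its underside
- solvent: white bottle, 60 across, 150 high, on the bench to the right of the machine; origin at its foot
- specimen_box: clear divided box 120 x 90 x 30, on the bench to the left of the machine; origin at its underside
- driver: screwdriver, 170 long, lying on the bench at the front left; origin at its underside

How it is judged:
On the way, in this order (a step that is already met when the one before it is completed fails the run):
1. the carriage is home and the guard is fully shut (value of joint carriage below 0.003 m and value of joint guard below 0.035 rad), for 0.2 s.
2. the start button is pressed (value of joint start above 0.004 m), for 0.05 s.
At the end, for the whole second after the job is handed in: carriage within 3 mm of its stop, guard within 0.035 rad of shut, and the start button, once pressed 4 mm or more with both closed, out again (all of step 1 and value of joint start below 0.002 m); the robot touches nothing.
It fails at once if the start button was pressed before the carriage was home and the guard shut (value of joint start above 0.003 m and (value of joint carriage above 0.003 m or value of joint guard above 0.035 rad)).
It fails at once if the stop button was pressed or the height knob touched (value of joint stop above 0.002 m or contact force between the fingers and height_knob above 1 N).
It fails at once if the guard was slammed (faster than 2.5 rad/s) (velocity of joint guard below -2.5 rad/s).
It fails at once if the carriage or a wall of the guard was taken between the fingers ((x of the grasp point in the frame of carriage_push between -0.03 and 0.03 m and y of the grasp point in the frame of carriage_push between 0.002 and 0.05 m and z of the grasp point in the frame of carriage_push between -0.028 and 0.02 m) or (x of the grasp point in the frame of guard_edge between -0.077 and 0.077 m and y of the grasp point in the frame of guard_edge between -0.002 and 0.16 m and z of the grasp point in the frame of guard_edge between -0.11 and 0.002 m)).
It fails at once if another thing was moved or lifted (over 15 mm) (distance of any of dead_weight, ball_jar, spare_disc, mouse, solvent, specimen_box, driver from where it was at the start of the episode above 0.015 m).
It also fails if it takes over 58 s, if anything falls off the work surface, if the arm or the gripper's body presses on something with over 40 N, if the wrist force passes 120 N, or if a joint passes its speed limit or range.

## Robot

A 6-joint arm with a two-finger parallel gripper is mounted at the origin on the work surface. World frame = base frame: x ahead of the robot, y to its left, z up, the work surface at z = 0. Lengths are in m, angles in rad, forces in N, time in s.
With the tool pointing down it reaches from about 0.35 to 0.975 m from the base axis. Payload 4.9 kg.
Tool frame: the origin (TCP) lies midway between the tips of the shut fingers; the grasp point (between the pads) lies 19 mm behind it; z points along the fingers, y is the direction in which the jaws open and shut (so a half turn about z gives the same grasp; the last joint's range is limited). The gripper opens to 85 mm and grips with 20 to 120 N. Pads are 22 mm wide; open, the fingers measure 114 mm over their backs; the gripper's body (76 mm by 85 mm) begins 54 mm behind the grasp point. The pads swing forward as they close: fully open they stand 13 mm farther back than shut.
Start: joints at [-1.234, 0.053, 1.613, -0, 1.476, -0.119], TCP at [0.275, -0.561, 0.197] pointing down, gripper open.
Joint ranges: [-3.01, 3.01], [-1.01, 2.22], [0.06, 2.58], [-1.02, 4.17], [0.09, 2.62], [-3.14, 3.14]. Speed limits (rad/s): [2.57, 2.57, 3.14, 3.14, 3.14, 3.14].

## Interface

Orientations are given as a unit quaternion [w, x, y, z].
In Python, from plant import state, grab_frame, camera_params, job_done, boxes_of gives the robot as it stands.
- The arm moves only by the tool step_arm, never from a script. Its argument "steps" is a list of rows, each a list of 4 numbers: the shift along the tool's x, y, z in mm, then the turn about the tool's z in degrees. A call has 1 to 8 rows; each row shifts and turns the pose as measured when the row begins, along the tool's axes as they then stand; what a row does not reach is not made up. A row lasts 1/10 s, in which the tool goes at most 50 mm and 8.59 degrees, less where a joint would pass 70% of its speed; a pose out of reach is approached as far as the arm can. A call is refused whole if a number of a shift passes 50 or a number of a turn 8.59, either way. A call with a gripper value outside its range is refused whole. "claw" is the opening in per cent of the stroke, from 0 (shut) to 100 (fully open), set as the call begins (left out, the last holds). The fingers move at their own pace and stop on an object; the grip force is fixed at half the most. Time passes only in rows, so rows that do not move let the fingers close. It gives the time, the measured TCP pose, the force and the opening at its end, in the units of the state.
- state(): the state, without advancing time (a new reading comes with each control period).
- grab_frame(name): name is "side" or "top"; returns (picture, depth): 400x640x3 uint8, red, green, blue; 400x640 float32, m along the optical axis (not along the pixel's ray), 0 where there is no reading.
- camera_params(name): a dict with "mtx" (3x3 intrinsics, pixels), "k1" (the pictures are not rectified: a ray, as slopes to the right and down, at radius r is drawn at 1 + k1 r^2 times it, then the intrinsics apply), "extrinsics" (4x4, takes a point from camera to world coordinates). Camera axes: x right, y down, z forward; pixel columns grow to the right and rows downward; lengths in m; the calibration is good to about 2 mm. A picture is of the moment at which its call begins. camera_params takes no time and is no camera call.
- job_done(): hands the job in, once; it reports no verdict.
Trained networks look in the newest picture that a camera, given by its name, has taken for a name from the list of things; names that differ only in an ending like _2 or _b are one class to them, and where a whole thing is asked for, a point or a joint stands for the part that bears it (a point fixed in the world has none). Each returns a list of dicts, best first, with "p" (0 to 1); they miss things now and then, are a little off and sometimes report something else, mostly with a low value. They report only what shows in the picture. A call takes as long as a camera call.
- boxes_of(camera, label): "box" ([left, top, width, height] in pixels, round what is visible of it).
The state is a dict: "time": time; "joint_pos": joint angles; "joint_vel": joint speeds; "joint_efforts": joint torques, N m; "tool_pos": TCP position; "tool_rot": TCP orientation; "contact_force": force on the tool from outside, world axes, zero at the start; "ft_torque": the same for the moment, N m; "gripper_width": opening from 0.0 (shut) to 1.0 (fully open).
Only numpy, scipy, OpenCV 4.12 (cv2) and the standard library are available. Lean on these libraries where they do the work, as an engineer would, in place of code of your own. Each camera call takes 0.05 s, during which the arm holds its last target. There are 200 camera calls.

## Working session

There is one attempt and no reset: what is moved stays moved. The work goes in short steps, Python scripts to look and compute and a tool call to move; the robot and the scene stay as the last step left them, time stands still between calls to the robot, and variables do not carry over. Pictures are saved under pics/ and viewed, about 8 in all and at most 12, crops included, and the job is handed in when it is done.

Besides the shell and the picture viewer there is one more tool, called as name(argument=value, ...) on one line, values as JSON. step_arm: Moves the arm, as the interface text tells. Its arguments: {"type":"object","properties":{"steps":{"type":"array"},"claw":{"type":"number"}},"required":["steps"]}

```bash
mkdir -p pics; ls
cat > h.py <<'E'
import numpy as np, cv2
from plant import *
def world(cam,uv,d):
    c=camera_params(cam);K=np.array(c["mtx"]);k=c["k1"];E=np.array(c["extrinsics"])
    uv=np.asarray(uv,float).reshape(-1,2)
    n=cv2.undistortPoints(uv.reshape(-1,1,2),K,np.array([k,0,0,0.])).reshape(-1,2)
    d=np.asarray(d,float).reshape(-1,1)
    P=np.hstack([n*d,d]);return P@E[:3,:3].T+E[:3,3]
def proj(cam,P):
    c=camera_params(cam);K=np.array(c["mtx"]);E=np.linalg.inv(np.array(c["extrinsics"]))
    P=np.asarray(P,float).reshape(-1,3)
    r,_=cv2.Rodrigues(E[:3,:3]);return cv2.projectPoints(P,r,E[:3,3],K,np.array([c["k1"],0,0,0.]))[0].reshape(-1,2)
def snap(cam,name):
    p,d=grab_frame(cam);cv2.imwrite(f"pics/{name}.png",p[:,:,::-1]);np.save(f"pics/{name}.npy",d);return p,d
E
python3 - <<'E'
from h import *
print(state())
for c in("side","top"):
    print(camera_params(c)); snap(c,c+"0")
    for l in("tribometer","carriage_push","height_knob","guard_edge","start_top","stop_top","dead_weight","solvent"):
        print(c,l,[(b["box"],round(b["p"],2)) for b in boxes_of(c,l)[:2]])
E
```

```text
pics
{'time': 0.0, 'joint_pos': array([-1.23395585e+00,  5.33660525e-02,  1.61431288e+00,  8.35742352e-06,
        1.47601700e+00, -1.19040262e-01]), 'joint_vel': array([ 6.91513295e-05,  5.05295552e-04,  7.60223662e-04, -7.46764083e-04,
        1.08585205e-03, -5.13575802e-04]), 'joint_efforts': array([-2.28924684e-03, -3.93692458e+01, -3.70173669e+01, -2.39386800e-04,
        7.08375723e-03,  4.12269983e-06]), 'tool_pos': array([ 0.27490321, -0.56050905,  0.19604613]), 'tool_rot': array([-1.04585943e-03,  9.74133431e-01,  2.25971134e-01, -1.10162257e-04]), 'contact_force': array([-0.80327595, -1.19689644,  0.04822691]), 'ft_torque': array([ 0.01341354,  0.02338823, -0.04787753]), 'gripper_width': 0.9980611717462795}
{'mtx': array([[512.49982605,   0.        , 318.83952868],
       [  0.        , 512.49982605, 196.46600018],
       [  0.        ,   0.        ,   1.        ]]), 'k1': -0.07308903607030799, 'extrinsics': array([[-0.83361772, -0.33106731,  0.4421266 , -0.12801204],
       [-0.55227915,  0.48754557, -0.67623003,  0.91227889],
       [ 0.00832079, -0.80789464, -0.5892682 
[... 975 characters left out ...]
220e-02],
       [ 5.48906292e-04, -1.21338603e-01, -9.92611023e-01,
         1.64236947e+00],
       [ 0.00000000e+00,  0.00000000e+00,  0.00000000e+00,
         1.00000000e+00]])}
top tribometer [([262.5, 125.1, 137.9, 99.1], 0.91), ([335.7, 199.0, 11.2, 7.6], 0.48)]
top carriage_push [([343.2, 145.3, 46.5, 31.5], 0.84)]
top height_knob [([310.4, 203.8, 3.6, 7.2], 0.25)]
top guard_edge [([270.8, 143.4, 47.7, 56.7], 0.59)]
top start_top [([337.7, 198.8, 7.3, 7.7], 0.37)]
top stop_top [([258.8, 126.4, 140.8, 98.0], 0.48), ([335.9, 196.8, 11.9, 11.3], 0.42)]
top dead_weight [([194.5, 243.3, 8.0, 28.8], 0.27)]
top solvent [([434.0, 170.6, 24.5, 22.8], 0.77), ([190.4, 162.4, 27.6, 34.1], 0.52)]
```

Run:
```python
import cv2
a=cv2.imread("pics/top0.png")[90:260,170:490];cv2.imwrite("pics/a.png",cv2.resize(a,None,fx=2.5,fy=2.5,interpolation=2))
a=cv2.imread("pics/side0.png")[100:320,160:480];cv2.imwrite("pics/b.png",cv2.resize(a,None,fx=2.5,fy=2.5,interpolation=2))
```

```text
(no output)
```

View pics/a.png

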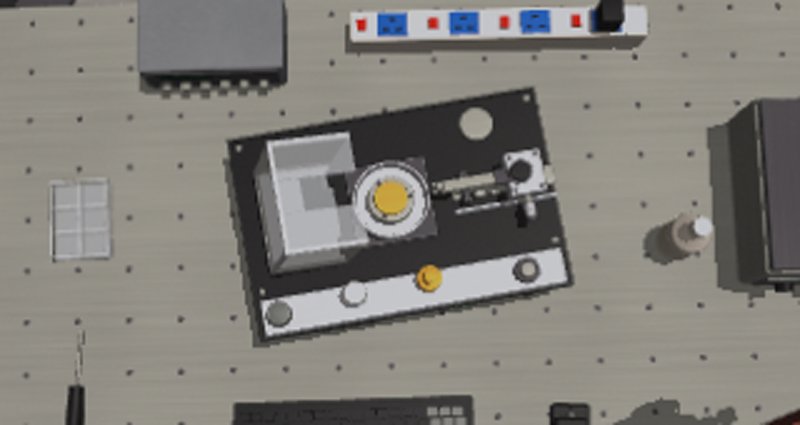

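View pics/b.png

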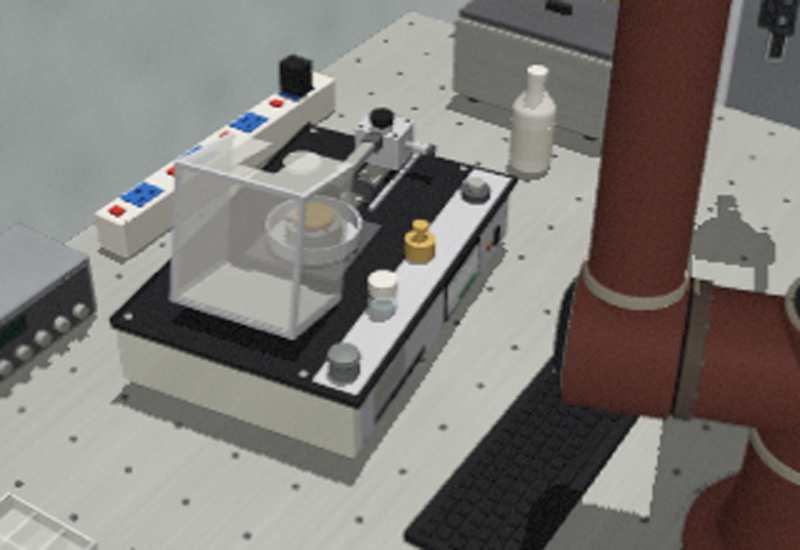

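The top view shows the machine yawed about 10°. The guard lies open to its left, hinge side about crop (350,200). The start button is at crop (527,269) and the stop button at (279,314). The carriage with its knob is at (520,172), and the spare disc is behind it at (476,124). Next I'll fit the machine pose from the deck and buttons.

Run:
```python
from h import *
from scipy.optimize import least_squares
d=np.load("pics/top0.npy");v,u=np.mgrid[0:400,0:640]
W=world("top",np.c_[u.ravel(),v.ravel()],d.ravel()).reshape(400,640,3)
m=(abs(W[...,2]-.1)<.006)&(d>0);m[:,:240]=0;m[:,420:]=0;m[:110]=0;m[240:]=0
n,l,s,c=cv2.connectedComponentsWithStats(m.astype(np.uint8));k=1+s[1:,4].argmax()
P=W[l==k];print(len(P),"deck z",np.median(P[:,2]))
r=cv2.minAreaRect((P[:,:2]*1000).astype(np.float32));print("rect",r)
# corners+buttons fit
C=lambda x,y:(170+x/2.5,90+y/2.5)
M=np.array([[150,230,100],[150,-230,100],[-150,-230,100],[-150,230,100],[-117,-165,122],[-117,195,131]])/1e3
U=np.array([C(228,140),C(534,88),C(573,283),C(262,341),C(527,268),C(279,312)])
def T(p,X):
    c,s=np.cos(p[2]),np.sin(p[2]);return X@np.array([[c,s,0],[-s,c,0],[0,0,1]])+[p[0],p[1],0]
q=least_squares(lambda p:(proj("top",T(p,M))-U).ravel(),[.4,0,-.17])
print(q.x,np.degrees(q.x[2]));print(q.fun.reshape(-1,2).round(1))
p=q.x;np.save("pose.npy",p)
# things in machine frame
Wm=W-[p[0],p[1],0];c,s=np.cos(p[2]),np.sin(p[2]);X=Wm@np.array([[c,-s,0],[s,c,0],[0,0,1]])
X=X*1000
def reg(n,x0,x1,y0,y1,z0,z1):
    k=(X[...,0]>x0)&(X[...,0]<x1)&(X[...,1]>y0)&(X[...,1]<y1)&(X[...,2]>z0)&(X[...,2]<z1)&(d>0)
    if k.any():print(n,k.sum(),np.percentile(X[k],[2,50,98],axis=0).round(0).tolist())
reg("knob",-40,80,-235,-100,170,190)
reg("carr",-40,80,-245,-100,153,168)
reg("start",-150,-90,-200,-130,110,140);reg("stop",-150,-90,170,230,110,145)
reg("guard",-150,150,0,300,150,330)
reg("disc",-60,90,-60,90,105,160)
reg("spare",60,150,-230,0,104,120)
Q=X.copy()
for nm,a in(("side",0),):
    d=np.load("pics/side0.npy");W=world("side",np.c_[u.ravel(),v.ravel()],d.ravel()).reshape(400,640,3)
    X=(W-[p[0],p[1],0])@np.array([[c,-s,0],[s,c,0],[0,0,1]])*1000
    reg("Sknob",-40,80,-235,-100,170,190);reg("Scarr",-40,80,-245,-100,153,168);reg("Sguard",-150,150,0,300,150,330);reg("Sstop",-150,-90,170,230,110,145)
```

```text
5804 deck z 0.09975966530997005
rect ((603.0396728515625, -56.764190673828125), (302.3826904296875, 461.9009704589844), 8.819580078125)
[ 0.60079799 -0.05783992  0.15212714] 8.716243194670042
[[-0.5 -0.1]
 [ 0.  -0.8]
 [ 0.7  0.6]
 [-0.7  0. ]
 [ 0.6  0.1]
 [-0.2  0.1]]
knob 61 [[3.0, -185.0, 170.0], [16.0, -172.0, 179.0], [28.0, -158.0, 183.0]]
carr 253 [[-13.0, -206.0, 154.0], [15.0, -169.0, 159.0], [45.0, -105.0, 166.0]]
start 67 [[-130.0, -180.0, 110.0], [-114.0, -163.0, 115.0], [-99.0, -146.0, 125.0]]
stop 77 [[-131.0, 180.0, 117.0], [-116.0, 195.0, 127.0], [-100.0, 211.0, 133.0]]
guard 1655 [[-59.0, 59.0, 160.0], [-1.0, 130.0, 266.0], [89.0, 189.0, 283.0]]
disc 911 [[-42.0, -47.0, 105.0], [15.0, 8.0, 115.0], [72.0, 66.0, 146.0]]
spare 270 [[61.0, -221.0, 104.0], [106.0, -125.0, 106.0], [149.0, -5.0, 114.0]]
Sknob 65 [[1.0, -183.0, 170.0], [15.0, -165.0, 178.0], [30.0, -154.0, 182.0]]
Scarr 198 [[-15.0, -198.0, 154.0], [10.0, -157.0, 159.0], [45.0, -102.0, 164.0]]
Sguard 3962 [[-61.0, 69.0, 154.0], [-8.0, 170.0, 231.0], [85.0, 194.0, 281.0]]
Sstop 148 [[-133.0, 186.0, 110.0], [-121.0, 204.0, 127.0], [-103.0, 217.0, 132.0]]
```

```bash
cat >> h.py <<'E'
PO=(.602,-.0573,np.radians(8.77))
def R():
    c,s=np.cos(PO[2]),np.sin(PO[2]);return np.array([[c,-s,0],[s,c,0],[0,0,1]])
def m2w(P):return np.asarray(P,float)/1e3@R().T+[PO[0],PO[1],0]
def w2m(P):return (np.asarray(P)-[PO[0],PO[1],0])@R()*1e3
def rep():
    from scipy.spatial.transform import Rotation as Ro
    s=state();q=s["tool_rot"];A=Ro.from_quat([q[1],q[2],q[3],q[0]]).as_matrix()
    return s,w2m(s["tool_pos"]),A
def go(*ts):
    s,p,A=rep();yaw=np.degrees(np.arctan2(A[1,0],A[0,0]));print("t",s["time"],"tcp_m",p.round(1),"turn",round(yaw-98.77,2),"F_m",(s["contact_force"]@R()).round(1),"jaw",round(s["gripper_width"],2),"tiltz",A[:,2].round(3))
    for t in ts:print(t,"shift",(A.T@(m2w(t)-s["tool_pos"])*1e3).round(1))
E
python3 - <<'E'
from h import *
d=np.load("pics/top0.npy");v,u=np.mgrid[0:400,0:640]
for cam in("top","side"):
    d=np.load(f"pics/{cam}0.npy");X=w2m(world(cam,np.c_[u.ravel(),v.ravel()],d.ravel()))
    X=X[d.ravel()>0]
    for n,b in(("solv",(-150,200,-420,-250,30,200)),("guardtop",(-100,120,30,300,255,330))):
        k=(X[:,0]>b[0])&(X[:,0]<b[1])&(X[:,1]>b[2])&(X[:,1]<b[3])&(X[:,2]>b[4])&(X[:,2]<b[5])
        print(cam,n,np.percentile(X[k],[2,50,98],axis=0).round(0).tolist())
    # roof profile: y by z band, |x-15|<60
    for z in range(130,290,20):
        k=(abs(X[:,0]-15)<50)&(abs(X[:,2]-z)<10)&(X[:,1]>100)&(X[:,1]<260)
        if k.sum()>5:print(z,k.sum(),np.percentile(X[k,1],[5,50,95]).round(0))
go((15,-260,330),(15,-250,240))
E
```

```text
top solv [[-133.0, -418.0, 36.0], [-107.0, -400.0, 101.0], [-78.0, -384.0, 152.0]]
top guardtop [[-60.0, 60.0, 256.0], [10.0, 122.0, 271.0], [88.0, 166.0, 283.0]]
130 22 [138. 196. 198.]
150 23 [191. 193. 195.]
170 29 [186. 188. 190.]
190 21 [182. 183. 185.]
210 28 [177. 179. 181.]
230 33 [172. 174. 177.]
250 27 [167. 170. 172.]
270 435 [104. 136. 164.]
side solv [[-134.0, -416.0, 32.0], [-111.0, -394.0, 86.0], [-81.0, -381.0, 150.0]]
side guardtop [[-61.0, 61.0, 256.0], [1.0, 150.0, 269.0], [85.0, 171.0, 282.0]]
130 166 [194. 198. 201.]
150 242 [189. 194. 198.]
170 227 [185. 190. 193.]
190 247 [181. 185. 189.]
210 251 [176. 180. 184.]
230 247 [172. 175. 179.]
250 262 [167. 171. 175.]
270 514 [109. 161. 169.]
t 0.9 tcp_m [-399.9 -448.1  197.3] turn -72.65 F_m [ 0.1 -0.1  0.4] jaw 1.0 tiltz [-0. -0. -1.]
(15, -260, 330) shift [ 452.1  -55.9 -132.7]
(15, -250, 240) shift [455.1 -65.4 -42.7]
```

step_arm(steps=[[0, 0, -50, -8.5], [0, 0, -50, -8.5], [0, 0, -30, -8.5], [0, 0, 0, -8.5], [0, 0, 0, -8.5], [0, 0, 0, -8.5], [0, 0, 0, -8.5], [0, 0, 0, -8.5]], claw=0)

```text
time: 1.7
tool_pos: [0.2748, -0.5604, 0.3318]
tool_rot: [-0.001, 0.675, 0.738, 0.0]
contact_force: [-0.5, 0.9, -0.8]
gripper_width: -0.002
```

```bash
python3 -c "
from h import *
go((15,-255,320),(15,-255,240))"
```

```text
t 1.7 tcp_m [-400.1 -447.3  331.8] turn -3.72 F_m [-0.3  1.  -0.8] jaw -0.0 tiltz [-0.001  0.002 -1.   ]
(15, -255, 320) shift [218.8 401.7  12. ]
(15, -255, 240) shift [218.6 401.8  92. ]
```

step_arm(steps=[[23, 43, 0, -3.7], [23, 43, 0, 0], [23, 43, 0, 0], [23, 43, 0, 0], [23, 43, 0, 0], [23, 43, 0, 0], [23, 43, 0, 0], [23, 43, 0, 0]])

```text
time: 2.5
tool_pos: [0.5927, -0.3266, 0.3317]
tool_rot: [0.0, 0.654, 0.757, -0.001]
contact_force: [1.0, -0.0, -0.2]
gripper_width: -0.001
```

```bash
python3 -c "
from h import *
go((15,-255,320),(15,-255,240),(15,-245,128))"
```

```text
t 2.5 tcp_m [ -50.3 -264.7  331.7] turn -0.45 F_m [ 1.  -0.2 -0.2] jaw -0.0 tiltz [-0.    -0.001 -1.   ]
(15, -255, 320) shift [10.3 65.2 11.6]
(15, -255, 240) shift [10.3 65.3 91.6]
(15, -245, 128) shift [ 20.5  65.2 203.6]
```

step_arm(steps=[[6, 33, 0, -0.4], [6, 33, 0, 0], [0, 0, 45, 0], [0, 0, 45, 0], [0, 0, 45, 0], [0, 0, 45, 0], [0, 0, 20, 0], [0, 0, 0, 0]])

```text
time: 3.3
tool_pos: [0.6672, -0.2971, 0.1269]
tool_rot: [0.003, 0.647, 0.763, 0.001]
contact_force: [-1.1, 0.0, 0.1]
gripper_width: -0.0
```

```bash
python3 -c "
from h import *
go((15,-245,128),(15,-171,128))
snap('side','s1')
a=cv2.imread('pics/s1.png')[110:230,250:410];cv2.imwrite('pics/c.png',cv2.resize(a,None,fx=5,fy=5,interpolation=2))"
```

```text
t 3.3 tcp_m [  27.9 -246.9  126.9] turn 0.65 F_m [-1.1  0.2  0.1] jaw -0.0 tiltz [ 0.006 -0.003 -1.   ]
(15, -245, 128) shift [  2.  -12.8  -1.2]
(15, -171, 128) shift [ 76.  -12.   -1.5]
```

View pics/c.png

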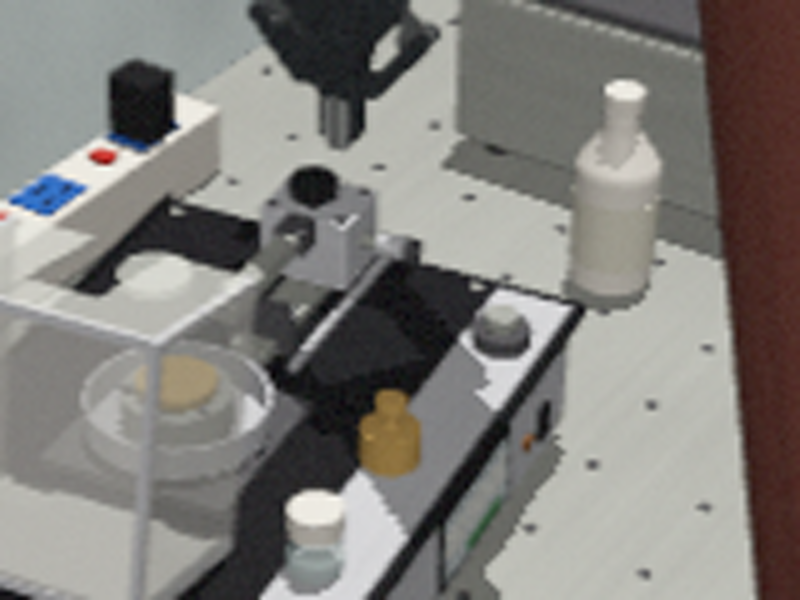

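```bash
python3 -c "
from h import *
go((15,-245,128))
print((proj('side',[state()['tool_pos'],m2w((15,-205,160)),m2w((-15,-205,112)),m2w((15,-172,179)),m2w((-117,-165,122))])-[250,110])*5)
d=np.load('pics/s1.npy');print(w2m(world('side',[[318,135],[317,133],[319,133]],[d[135,318],d[133,317],d[133,319]])))
p,dd=snap('top','t1');"
```

```text
t 3.35 tcp_m [  28.4 -247.2  128.4] turn 0.65 F_m [-0.5  0.2 -0.4] jaw 0.0 tiltz [ 0.008 -0.004 -1.   ]
(15, -245, 128) shift [  2.4 -13.3   0.3]
[[340.51041609 184.62416239]
 [332.00578668 176.86278637]
 [374.11299677 252.1244851 ]
 [309.65654456 174.73128652]
 [499.45760527 307.85642673]]
[[  25.02930336 -238.39824934  178.10539201]
 [  26.33011275 -233.46930147  187.53696759]
 [  22.7424673  -240.94334904  184.6555542 ]]
```

```bash
python3 -c "
from h import *
d=np.load('pics/s1.npy');p=cv2.imread('pics/s1.png')
for r in range(126,150):print(r,w2m(world('side',[[318,r]],[d[r,318]]))[0].round(0),p[r,318])
a=cv2.imread('pics/t1.png')[100:230,300:460];cv2.imwrite('pics/d.png',cv2.resize(a,None,fx=4.5,fy=4.5,interpolation=2))"
```

```text
126 [  23. -233.  214.] [37 35 31]
127 [  23. -235.  209.] [37 34 30]
128 [  22. -232.  207.] [37 34 30]
129 [  21. -228.  206.] [38 37 33]
130 [  24. -235.  198.] [92 91 90]
131 [  24. -236.  194.] [107 109 107]
132 [  23. -235.  191.] [105 107 106]
133 [  22. -231.  190.] [107 111 107]
134 [  22. -233.  185.] [104 106 105]
135 [  25. -238.  178.] [105 108 106]
136 [  24. -237.  176.] [107 109 107]
137 [  23. -235.  173.] [105 106 105]
138 [  26. -241.  166.] [104 106 104]
139 [  24. -237.  165.] [105 106 105]
140 [ 142. -495.   -2.] [161 167 166]
141 [ 138. -487.   -1.] [178 184 184]
142 [ 136. -482.   -2.] [179 186 187]
143 [ 131. -471.    0.] [178 186 184]
144 [ 134. -476.   -8.] [179 187 185]
145 [ 125. -457.    0.] [163 170 169]
146 [ 123. -453.   -2.] [149 154 154]
147 [   6. -198.  160.] [116 116 114]
148 [   5. -196.  158.] [119 118 118]
149 [  -0. -184.  162.] [122 120 120]
```

View pics/d.png

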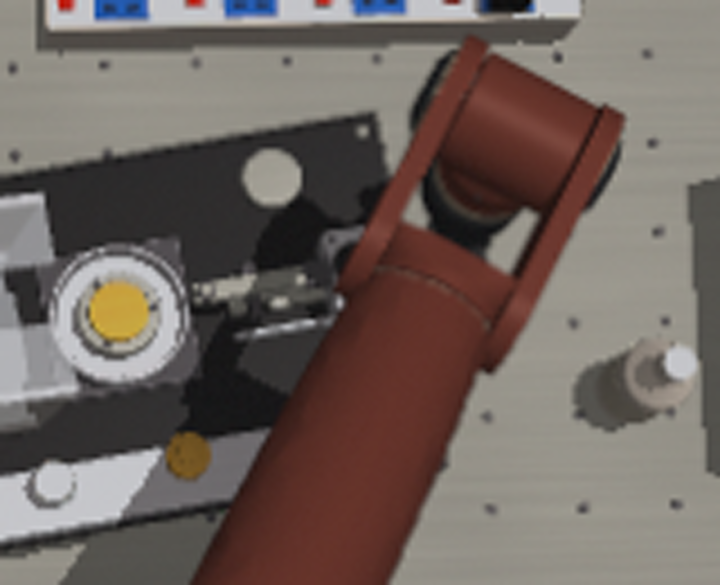

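Depth shows the finger ending at z≈163, but the reported TCP is at 128. I'll re-measure now that the arm is at rest.

```bash
python3 -c "
from h import *
go((15,-245,128))
p,d=snap('side','s2')
for r in range(128,152):print(r,w2m(world('side',[[318,r]],[d[r,318]]))[0].round(0),p[r,318])
v,u=np.mgrid[100:160,290:345]
X=w2m(world('side',np.c_[u.ravel(),v.ravel()],d[100:160,290:345].ravel()))
k=(abs(X[:,0]-20)<45)&(abs(X[:,1]+245)<40)&(X[:,2]>100)
Y=X[k]
for z in range(120,300,10):
  q=Y[abs(Y[:,2]-z)<5]
  if len(q)>2:print(z,len(q),q.min(0).round(0),q.max(0).round(0))
print(state()['gripper_width'])
"
```

```text
t 3.4 tcp_m [  29.5 -248.2  131.1] turn 0.64 F_m [-1.  -0.6  0.4] jaw -0.0 tiltz [ 0.011 -0.006 -1.   ]
(15, -245, 128) shift [  3.4 -14.4   2.9]
128 [  22. -232.  207.] [41 45 46]
129 [  23. -234.  202.] [101 102 101]
130 [  24. -237.  197.] [112 113 110]
131 [  23. -234.  195.] [109 112 110]
132 [  26. -240.  188.] [111 113 111]
133 [  24. -235.  187.] [112 113 112]
134 [  21. -230.  187.] [110 111 109]
135 [  22. -233.  182.] [111 113 110]
136 [  26. -240.  173.] [112 113 111]
137 [  23. -235.  173.] [109 111 109]
138 [  26. -241.  166.] [115 116 114]
139 [ 144. -498.    0.] [176 177 171]
140 [ 144. -499.   -4.] [184 185 178]
141 [ 136. -480.    3.] [185 185 178]
142 [ 135. -479.   -0.] [185 184 179]
143 [ 129. -466.    3.] [185 186 178]
144 [ 128. -464.    0.] [187 186 179]
145 [ 125. -458.   -0.] [168 169 162]
146 [ 124. -455.   -3.] [155 155 151]
147 [   6. -197.  160.] [113 113 115]
148 [   4. -192.  160.] [121 121 123]
149 [   3. -191.  157.] [120 120 120]
150 [  -1. -183.  159.] [128 127 128]
151 [  -3. -178.  158.] [128 127 130]
170 12 [  23. -246.  166.] [  42. -235.  174.]
180 28 [  15. -253.  176.] [  42. -231.  185.]
190 28 [  16. -252.  185.] [  45. -230.  195.]
200 22 [  16. -258.  195.] [  44. -234.  204.]
210 36 [   1. -258.  206.] [  63. -230.  215.]
220 67 [  -5. -256.  215.] [  65. -227.  225.]
230 51 [ -13. -266.  225.] [  65. -226.  235.]
240 53 [ -23. -255.  235.] [  65. -223.  245.]
250 59 [ -25. -251.  245.] [  58. -223.  255.]
260 82 [ -25. -257.  255.] [  64. -222.  265.]
270 89 [ -18. -255.  265.] [  64. -225.  275.]
280 58 [ -15. -253.  275.] [  63. -229.  285.]
290 20 [  -9. -259.  285.] [  59. -214.  295.]
-0.002439011597500838
```

step_arm(steps=[[0, -14, 5, -0.6], [0, 0, 0, 0], [0, 0, 0, 0]])

```text
time: 3.75
tool_pos: [0.6606, -0.3036, 0.1377]
tool_rot: [0.015, 0.643, 0.766, 0.003]
contact_force: [1.0, -0.3, -0.2]
gripper_width: 0.001
```

```bash
python3 -c "
from h import *
go((15,-245,120),(15,-171,120))
print(state()['joint_pos'],state()['joint_vel'].round(3),state()['joint_efforts'].round(1))
p,d=snap('side','s3')
v,u=np.mgrid[100:160,290:345]
X=w2m(world('side',np.c_[u.ravel(),v.ravel()],d[100:160,290:345].ravel()))
k=(abs(X[:,0]-20)<45)&(abs(X[:,1]+245)<40)&(X[:,2]>100)
Y=X[k]
for z in range(110,230,10):
  q=Y[abs(Y[:,2]-z)<5]
  if len(q)>2:print(z,len(q),q.min(0).round(0),q.max(0).round(0))
go((15,-245,120),(15,-171,120))
"
```

```text
t 3.75 tcp_m [  20.4 -252.4  137.7] turn 1.23 F_m [ 0.9 -0.4 -0.2] jaw 0.0 tiltz [ 0.027 -0.015 -1.   ]
(15, -245, 120) shift [ 7.8 -5.7 17.5]
(15, -171, 120) shift [81.8 -4.  16.1]
[-5.33443933e-01  3.03681025e-01  1.43076346e+00  1.00466240e-03
  1.37658495e+00 -7.08459067e-01] [-0.005 -0.018 -0.01  -0.004  0.008  0.002] [ -0.1 -48.6 -35.5  -0.   -0.1  -0. ]
180 20 [   8. -255.  177.] [  37. -234.  185.]
190 26 [   6. -257.  186.] [  36. -235.  195.]
200 25 [   5. -254.  195.] [  34. -236.  205.]
210 22 [   4. -253.  205.] [  32. -233.  214.]
220 58 [ -11. -262.  216.] [  54. -233.  225.]
t 3.8 tcp_m [  20.5 -252.5  138. ] turn 1.24 F_m [0.2 0.2 0.8] jaw -0.0 tiltz [ 0.027 -0.015 -1.   ]
(15, -245, 120) shift [ 8.  -5.7 17.7]
(15, -171, 120) shift [82.  -4.1 16.3]
```

```bash
python3 -c "
import cv2
a=cv2.imread('pics/s3.png')[0:250,200:520];cv2.imwrite('pics/e.png',cv2.resize(a,None,fx=2.4,fy=2.4,interpolation=2))"
```

```text
(no output)
```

View pics/e.png

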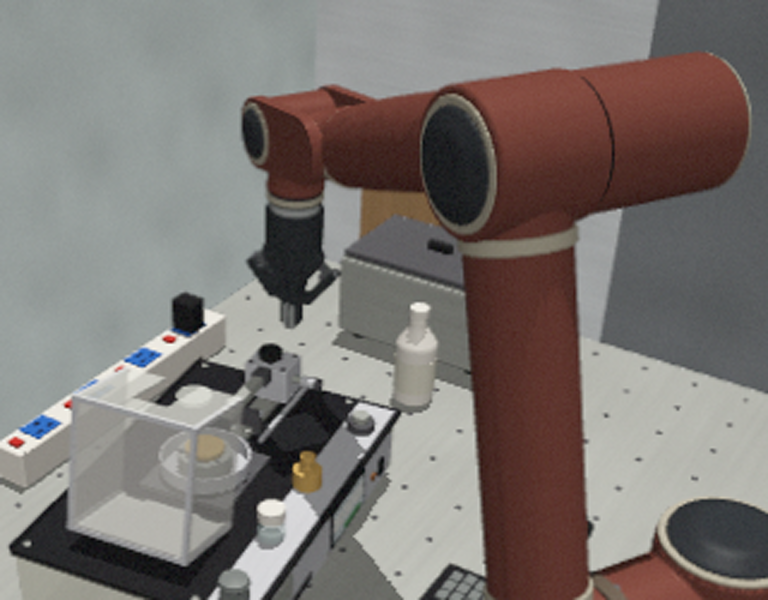

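step_arm(steps=[[0, 0, 0, 0], [0, 0, 0, 0], [0, 0, 0, 0], [0, 0, 0, 0]])

```text
time: 4.2
tool_pos: [0.663, -0.3042, 0.1412]
tool_rot: [0.018, 0.642, 0.766, 0.003]
contact_force: [-0.3, -0.4, -0.4]
gripper_width: 0.002
```

```bash
python3 -c "
from h import *
go((15,-245,120));print(state()['joint_pos'].round(4))"
```

```text
t 4.2 tcp_m [  22.7 -253.3  141.2] turn 1.25 F_m [-0.4 -0.4 -0.4] jaw 0.0 tiltz [ 0.031 -0.017 -0.999]
(15, -245, 120) shift [ 9.  -8.1 20.8]
[-5.3260e-01  3.0280e-01  1.4259e+00  1.1000e-03  1.3769e+00 -7.0790e-01]
```

step_arm(steps=[[0, 0, 10, 0], [0, 0, 10, 0]])

```text
time: 4.4
tool_pos: [0.6647, -0.305, 0.1219]
tool_rot: [0.019, 0.642, 0.766, 0.004]
contact_force: [-0.7, -1.5, 0.7]
gripper_width: -0.0
```

```bash
python3 -c "
from h import *
go((15,-245,120));print(state()['joint_pos'].round(4))"
```

```text
t 4.4 tcp_m [  24.2 -254.4  121.9] turn 1.25 F_m [-0.9 -1.4  0.7] jaw -0.0 tiltz [ 0.034 -0.019 -0.999]
(15, -245, 120) shift [ 9.6 -9.   1.4]
[-5.3230e-01  3.1950e-01  1.4388e+00  1.1000e-03  1.3444e+00 -7.0790e-01]
```

step_arm(steps=[[8, -9, 9, -1.2], [0, 0, 0, 0]])

```text
time: 4.6
tool_pos: [0.6529, -0.2978, 0.1074]
tool_rot: [0.016, 0.634, 0.773, 0.003]
contact_force: [-0.6, 0.0, -0.7]
gripper_width: 0.002
```

```bash
python3 -c "
from h import *
go((15,-245,112),(15,-171,112))
p,d=snap('side','s4')
v,u=np.mgrid[100:160,290:345]
X=w2m(world('side',np.c_[u.ravel(),v.ravel()],d[100:160,290:345].ravel()))
k=(abs(X[:,0]-15)<45)&(X[:,1]>-285)&(X[:,1]<-212)&(X[:,2]>50)
Y=X[k]
for z in range(100,250,10):
  q=Y[abs(Y[:,2]-z)<5]
  if len(q)>1:print(z,len(q),q.min(0).round(0),q.max(0).round(0))
a=cv2.imread('pics/s4.png')[90:190,260:380];cv2.imwrite('pics/f.png',cv2.resize(a,None,fx=6,fy=6,interpolation=2))
print((proj('side',[state()['tool_pos'],state()['tool_pos']+[0,0,.035]])-[260,90])*6)
"
```

```text
t 4.6 tcp_m [  13.6 -245.5  107.4] turn 2.49 F_m [-0.6  0.1 -0.7] jaw 0.0 tiltz [ 0.029 -0.016 -0.999]
(15, -245, 112) shift [ 0.3  1.5 -4.5]
(15, -171, 112) shift [74.2  4.7 -6. ]
140 4 [   9. -242.  142.] [  21. -232.  144.]
150 18 [   0. -248.  146.] [  30. -227.  155.]
160 26 [  -1. -250.  155.] [  28. -225.  165.]
170 27 [  -2. -248.  166.] [  27. -226.  174.]
180 21 [  -3. -240.  175.] [  35. -226.  184.]
190 58 [ -18. -258.  185.] [  48. -225.  195.]
200 70 [ -29. -257.  195.] [  52. -222.  205.]
210 59 [ -29. -254.  206.] [  59. -221.  215.]
220 54 [ -30. -253.  215.] [  59. -221.  225.]
230 63 [ -29. -243.  225.] [  60. -221.  235.]
240 76 [ -29. -244.  235.] [  59. -214.  245.]
[[370.68951532 379.76900971]
 [371.44360848 324.26689228]]
```

View pics/f.png

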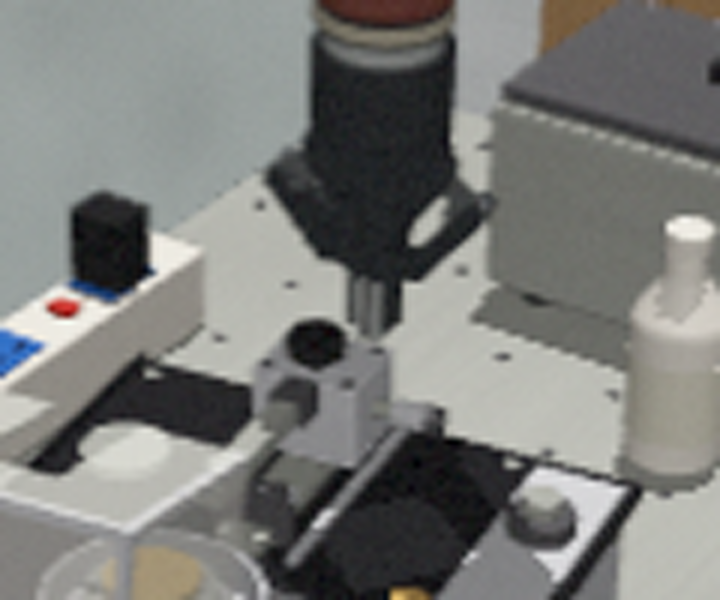

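The fingertip really ends about 33 mm above the reported TCP; three depth readings agree. At reported z≈107 it is therefore at about 141, which is mid-face on the carriage and clear below the knob. I'll push now.

step_arm(steps=[[10, 0, 0, 2.4], [10, 0, 0, 0], [10, 0, 0, 0], [10, 0, 0, 0]])

```text
time: 5.05
tool_pos: [0.6481, -0.2605, 0.1077]
tool_rot: [0.019, 0.651, 0.759, 0.003]
contact_force: [-1.1, -3.9, -0.3]
gripper_width: 0.001
```

```bash
python3 -c "
from h import *
go((15,-171,108))"
```

```text
t 5.05 tcp_m [  14.6 -207.9  107.7] turn -0.1 F_m [-1.7 -3.7 -0.3] jaw 0.0 tiltz [ 0.033 -0.021 -0.999]
(15, -171, 108) shift [36.8  0.4 -1.3]
```

Contact: −3.7 N along y, which matches the carriage friction.

step_arm(steps=[[9, 0, 0, 0], [9, 0, 0, 0], [9, 0, 0, 0], [5, 0, 0, 0]])

```text
time: 5.45
tool_pos: [0.6431, -0.2275, 0.1077]
tool_rot: [0.021, 0.651, 0.759, 0.001]
contact_force: [-0.4, -2.6, -0.7]
gripper_width: -0.0
```

```bash
python3 -c "
from h import *
go((15,-171,108))"
```

```text
t 5.45 tcp_m [  14.6 -174.5  107.7] turn -0.05 F_m [-0.8 -2.5 -0.7] jaw -0.0 tiltz [ 0.034 -0.025 -0.999]
(15, -171, 108) shift [ 3.5  0.4 -0.4]
```

step_arm(steps=[[3, 0, 0, 0], [3, 0, 0, 0], [3, 0, 0, 0]])

```text
time: 5.75
tool_pos: [0.6428, -0.2251, 0.108]
tool_rot: [0.028, 0.651, 0.759, -0.003]
contact_force: [2.5, -13.0, -4.2]
gripper_width: -0.006
```

```bash
python3 -c "
from h import *
go((15,-171,108))"
```

```text
t 5.75 tcp_m [  14.7 -172.   108. ] turn -0.06 F_m [  0.5 -13.2  -4.2] jaw -0.01 tiltz [ 0.039 -0.041 -0.998]
(15, -171, 108) shift [ 1.   0.3 -0. ]
```

step_arm(steps=[[-25, 0, 0, 0], [0, 0, -48, 0], [0, 0, -48, 0], [0, 0, -48, 0], [0, 0, -44, 0], [0, 0, 0, 0]])

```text
time: 6.35
tool_pos: [0.6385, -0.2371, 0.2987]
tool_rot: [0.021, 0.65, 0.759, 0.001]
contact_force: [-0.6, -0.1, 1.6]
gripper_width: -0.004
```

```bash
python3 -c "
from h import *
go((15,240,290))
p,d=snap('side','s5')
v,u=np.mgrid[100:200,280:350];
X=w2m(world('side',np.c_[u.ravel(),v.ravel()],d[100:200,280:350].ravel()))
k=(abs(X[:,0]-15)<16)&(abs(X[:,2]-175)<7)&(X[:,1]>-200)&(X[:,1]<-90);print('knob y',np.percentile(X[k,1],[5,50,95]))
k=(abs(X[:,0]-15)<25)&(abs(X[:,2]-160)<5)&(X[:,1]>-230)&(X[:,1]<-90);print('top y',np.percentile(X[k,1],[3,50,97]))
"
```

```text
t 6.35 tcp_m [   8.6 -183.2  298.7] turn 0.04 F_m [-0.6  0.   1.6] jaw -0.0 tiltz [ 0.032 -0.026 -0.999]
(15, 240, 290) shift [423.3   6.8  -3.9]
knob y [-135.34350232 -119.26848644 -108.59318767]
top y [-152.42098591 -114.79002965  -90.60158638]
```

step_arm(steps=[[48, 1, 0, 0], [48, 1, 0, 0], [48, 1, 0, 0], [48, 1, 0, 0], [48, 1, 0, 0], [48, 0, 0, 0], [48, 0, 0, 0], [48, 0, 0, 0]])

```text
time: 7.2
tool_pos: [0.5774, 0.1539, 0.2717]
tool_rot: [0.006, 0.653, 0.757, -0.002]
contact_force: [0.1, 0.8, 0.2]
gripper_width: 0.0
```

```bash
python3 -c "
from h import *
go((15,240,290))"
```

```text
t 7.2 tcp_m [  7.9 212.5 271.7] turn -0.37 F_m [0.2 0.8 0.2] jaw 0.0 tiltz [ 0.007 -0.011 -1.   ]
(15, 240, 290) shift [ 27.3   7.1 -18.6]
```

step_arm(steps=[[0, 7, 16, 0], [0, 0, 15, 0], [0, 0, 15, 0], [0, 0, 0, 0]])

```text
time: 7.6
tool_pos: [0.5798, 0.1604, 0.2164]
tool_rot: [0.001, 0.65, 0.76, -0.005]
contact_force: [0.6, 0.6, -0.9]
gripper_width: -0.0
```

```bash
python3 -c "
from h import *
go((15,177,227))
p,d=snap('side','s6')
v,u=np.mgrid[0:400,0:640]
X=w2m(world('side',np.c_[u.ravel(),v.ravel()],d.ravel()))
s=rep()[1]
k=(abs(X[:,0]-s[0])<60)&(abs(X[:,1]-s[1])<45)&(X[:,2]>200)&(X[:,2]<400)
Y=X[k]
for z in range(210,320,10):
  q=Y[abs(Y[:,2]-z)<5]
  if len(q)>1:print(z,len(q),np.percentile(q,[5,95],axis=0).round(0).tolist())
a=cv2.imread('pics/s6.png')[30:230,180:380];cv2.imwrite('pics/g.png',cv2.resize(a,None,fx=3,fy=3,interpolation=2))
"
```

```text
t 7.6 tcp_m [ 11.2 218.6 216.4] turn 0.13 F_m [ 0.7  0.5 -0.9] jaw -0.0 tiltz [-0.004 -0.008 -1.   ]
(15, 177, 227) shift [-41.6   3.6 -10.3]
210 122 [[-43.0, 177.0, 206.0], [63.0, 183.0, 214.0]]
220 121 [[-46.0, 175.0, 215.0], [65.0, 182.0, 224.0]]
230 85 [[-47.0, 174.0, 226.0], [65.0, 179.0, 235.0]]
240 52 [[-45.0, 174.0, 235.0], [43.0, 177.0, 244.0]]
250 17 [[-40.0, 174.0, 246.0], [22.0, 231.0, 255.0]]
260 33 [[-0.0, 219.0, 256.0], [22.0, 232.0, 265.0]]
270 42 [[-1.0, 217.0, 266.0], [25.0, 231.0, 274.0]]
280 41 [[0.0, 214.0, 275.0], [26.0, 232.0, 284.0]]
290 31 [[-2.0, 224.0, 286.0], [22.0, 233.0, 295.0]]
300 85 [[-14.0, 216.0, 296.0], [40.0, 235.0, 304.0]]
310 98 [[-24.0, 210.0, 305.0], [49.0, 236.0, 314.0]]
```

View pics/g.png

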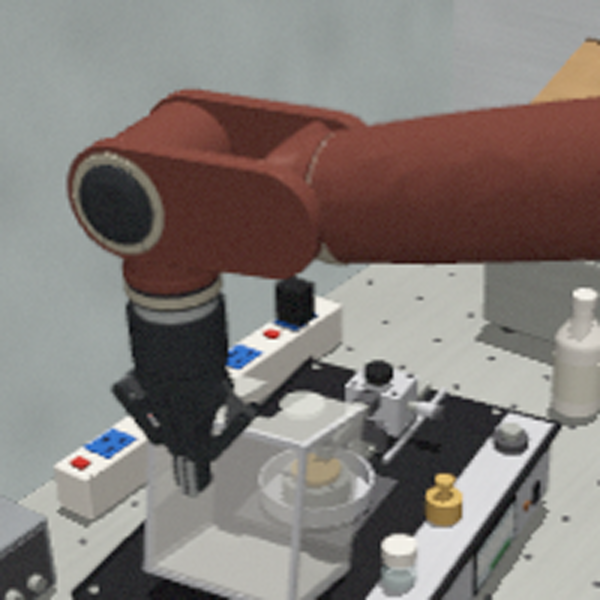

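Real tip z≈250 confirms the offset. The carriage is home. Next, swing the guard: first approach, then follow the arc.

step_arm(steps=[[-17, 4, 0, 0], [-12, 0, -2, 0], [-10, 0, -3, 0], [-10, 0, -3, 0]])

```text
time: 8.05
tool_pos: [0.5923, 0.1096, 0.2277]
tool_rot: [-0.0, 0.652, 0.759, -0.002]
contact_force: [-2.2, 5.1, 2.4]
gripper_width: 0.002
```

```bash
python3 -c "
from h import *
go((15,153,236),(15,118,243))"
```

```text
t 8.05 tcp_m [ 15.9 166.4 227.7] turn -0.09 F_m [-1.4  5.4  2.4] jaw 0.0 tiltz [-0.003 -0.003 -1.   ]
(15, 153, 236) shift [-13.5  -0.9  -8.3]
(15, 118, 243) shift [-48.5  -0.8 -15.2]
```

Contact at 5.4 N, and the guard is moving. Continue along the arc.

step_arm(steps=[[-12, 0, -4, 0], [-12, 0, -3, 0], [-12, 0, -3, 0], [-12, 0, -2, 0]])

```text
time: 8.45
tool_pos: [0.6, 0.0601, 0.2425]
tool_rot: [-0.001, 0.651, 0.759, 0.0]
contact_force: [-0.1, 3.6, -0.4]
gripper_width: -0.0
```

```bash
python3 -c "
from h import *
go((15,118,245),(15,82,245))"
```

```text
t 8.45 tcp_m [ 15.9 116.3 242.5] turn -0.08 F_m [ 0.5  3.5 -0.4] jaw -0.0 tiltz [-0.001  0.001 -1.   ]
(15, 118, 245) shift [ 1.7 -0.9 -2.5]
(15, 82, 245) shift [-34.3  -0.9  -2.6]
```

step_arm(steps=[[-12, 0, 0, 0], [-12, 0, 0, 0], [-12, 0, 1, 0], [-12, 0, 3, 0]])

```text
time: 8.85
tool_pos: [0.6083, 0.0077, 0.2403]
tool_rot: [0.0, 0.652, 0.758, 0.0]
contact_force: [-1.8, 1.7, 3.0]
gripper_width: -0.0
```

```bash
python3 -c "
from h import *
go((15,48,236),(15,15,222))"
```

```text
t 8.85 tcp_m [ 16.2  63.2 240.3] turn -0.11 F_m [-1.6  1.9  3. ] jaw -0.0 tiltz [ 0.001  0.    -1.   ]
(15, 48, 236) shift [-15.2  -1.1   4.3]
(15, 15, 222) shift [-48.2  -1.1  18.3]
```

step_arm(steps=[[-12, 0, 4, 0], [-11, 0, 5, 0], [-11, 0, 6, 0], [-10, 0, 7, 0]])

```text
time: 9.25
tool_pos: [0.6164, -0.0434, 0.2207]
tool_rot: [0.004, 0.652, 0.758, -0.001]
contact_force: [-2.5, -0.5, 5.7]
gripper_width: 0.0
```

```bash
python3 -c "
from h import *
go((15,-14,203),(15,-39,178))"
```

```text
t 9.25 tcp_m [ 16.3  11.5 220.7] turn -0.22 F_m [-2.6 -0.2  5.7] jaw 0.0 tiltz [ 0.005 -0.007 -1.   ]
(15, -14, 203) shift [-25.4  -1.3  17.9]
(15, -39, 178) shift [-50.2  -1.3  43.1]
```

step_arm(steps=[[-9, 0, 8, 0], [-8, 0, 8, 0], [-7, 0, 8, 0], [-5, 0, 8, 0]])

```text
time: 9.65
tool_pos: [0.6226, -0.0824, 0.1903]
tool_rot: [0.01, 0.654, 0.757, -0.004]
contact_force: [-1.4, -4.0, 7.1]
gripper_width: 0.007
```

```bash
python3 -c "
from h import *
go((15,-14,203),(15,-39,178))"
```

```text
t 9.65 tcp_m [ 16.5 -27.9 190.3] turn -0.43 F_m [-2.  -3.7  7.1] jaw 0.01 tiltz [ 0.009 -0.019 -1.   ]
(15, -14, 203) shift [ 13.7  -1.5 -13. ]
(15, -39, 178) shift [-10.8  -1.5  12.5]
```

step_arm(steps=[[-2, 0, 6, 0], [0, 0, 6, 0], [0, 0, 4, 0], [0, 0, 3, 0]])

```text
time: 10.05
tool_pos: [0.625, -0.091, 0.177]
tool_rot: [0.014, 0.655, 0.756, -0.005]
contact_force: [-10.2, 6.0, 19.6]
gripper_width: 0.001
```

```bash
python3 -c "
from h import *
go((15,-39,178))"
```

```text
t 10.05 tcp_m [ 17.5 -36.8 177. ] turn -0.59 F_m [-9.2  7.4 19.6] jaw 0.0 tiltz [ 0.014 -0.026 -1.   ]
(15, -39, 178) shift [-2.2 -2.5 -1. ]
```

The guard is seated: 20 N at the predicted shut height. Lift off and verify before pressing start.

step_arm(steps=[[0, 0, -30, 0], [0, 0, -45, 0.5], [0, -40, -20, 0], [-20, -40, 0, 0], [-40, -20, 0, 0], [-40, -20, 0, 0], [-30, -10, 0, 0], [0, 0, 0, 0]])

```text
time: 10.85
tool_pos: [0.5078, -0.2399, 0.2661]
tool_rot: [0.01, 0.656, 0.755, -0.007]
contact_force: [-0.0, 1.1, 0.9]
gripper_width: 0.001
```

```bash
python3 -c "
from h import *
go((-117,-165,160))
p,d=snap('side','s7')
v,u=np.mgrid[0:400,0:640]
X=w2m(world('side',np.c_[u.ravel(),v.ravel()],d.ravel()))
for y in range(-65,100,20):
  k=(abs(X[:,0]-15)<70)&(abs(X[:,1]-y)<10)&(X[:,2]>195)&(X[:,2]<230);print(y,k.sum(),np.percentile(X[k,2],[10,50,90]).round(0) if k.any() else '')
k=(abs(X[:,0]-15)<16)&(abs(X[:,2]-175)<7)&(X[:,1]>-200)&(X[:,1]<-90);print('knob y',np.percentile(X[k,1],[5,50,95]))
a=cv2.imread('pics/s7.png')[60:300,190:430];cv2.imwrite('pics/i.png',cv2.resize(a,None,fx=2.5,fy=2.5,interpolation=2))
"
```

```text
t 10.85 tcp_m [-120.9 -166.1  266.1] turn -0.79 F_m [0.1 1.  0.9] jaw 0.0 tiltz [ 0.007 -0.024 -1.   ]
(-117, -165, 160) shift [  3.8   3.5 106.1]
-65 113 [209. 211. 213.]
-45 176 [209. 211. 213.]
-25 188 [209. 211. 213.]
-5 182 [209. 211. 213.]
15 192 [209. 211. 213.]
35 201 [209. 211. 213.]
55 201 [209. 211. 213.]
75 219 [209. 211. 213.]
95 297 [197. 206. 212.]
knob y [-138.05405818 -127.18481766 -115.88051208]
```

View pics/i.png

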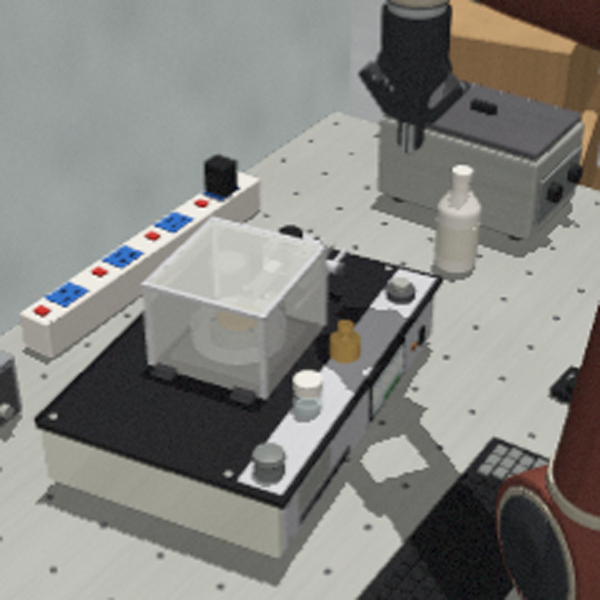

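The guard roof is flat at 211 mm (shut) and the knob is at y=-127 (home). The start button is free below the tool, so go down.

step_arm(steps=[[2, 4, 40, 0.7], [0, 0, 40, 0], [0, 0, 22, 0], [0, 0, 0, 0]])

```text
time: 11.3
tool_pos: [0.5139, -0.2353, 0.1584]
tool_rot: [0.01, 0.659, 0.752, -0.005]
contact_force: [0.2, -0.1, -0.7]
gripper_width: 0.001
```

```bash
python3 -c "
from h import *
go((-117,-165,95))
p,d=snap('side','s8')
v,u=np.mgrid[0:400,0:640]
X=w2m(world('side',np.c_[u.ravel(),v.ravel()],d.ravel()));s=rep()[1]
Y=X[(abs(X[:,0]-s[0])<25)&(abs(X[:,1]-s[1])<25)]
for z in range(105,190,5):
  q=Y[abs(Y[:,2]-z)<2.5]
  if len(q)>1:print(z,len(q),np.percentile(q,[5,95],axis=0).round(0).tolist())
"
```

```text
t 11.3 tcp_m [-114.2 -162.5  158.4] turn -1.3 F_m [ 0.2 -0.1 -0.7] jaw 0.0 tiltz [ 0.008 -0.02  -1.   ]
(-117, -165, 95) shift [-1.2 -3.  63.4]
105 25 [[-138.0, -181.0, 103.0], [-90.0, -141.0, 107.0]]
110 33 [[-133.0, -167.0, 108.0], [-103.0, -141.0, 112.0]]
115 23 [[-135.0, -169.0, 113.0], [-103.0, -145.0, 116.0]]
120 21 [[-127.0, -171.0, 118.0], [-112.0, -151.0, 122.0]]
125 6 [[-126.0, -163.0, 123.0], [-112.0, -150.0, 125.0]]
```

step_arm(steps=[[-1, -3, 30, -1.2], [0, 0, 28, 0], [0, 0, 0, 0]])

```text
time: 11.65
tool_pos: [0.5166, -0.2384, 0.1064]
tool_rot: [0.015, 0.65, 0.76, -0.004]
contact_force: [-1.7, 0.0, 0.1]
gripper_width: -0.001
```

```bash
python3 -c "
from h import *
go((-117,-165,89))"
```

```text
t 11.65 tcp_m [-112.  -165.9  106.4] turn 0.13 F_m [-1.7  0.3  0.1] jaw -0.0 tiltz [ 0.018 -0.026 -1.   ]
(-117, -165, 89) shift [ 1.4 -5.2 17.3]
```

step_arm(steps=[[1, -7, 10, 0], [0, 0, 5, 0], [0, 0, 5, 0]])

```text
time: 11.95
tool_pos: [0.5133, -0.2404, 0.0918]
tool_rot: [0.02, 0.649, 0.76, -0.003]
contact_force: [-0.1, 0.5, -0.8]
gripper_width: -0.004
```

```bash
python3 -c "
from h import *
go((-117,-165,84))"
```

```text
t 11.95 tcp_m [-115.6 -167.4   91.8] turn 0.2 F_m [ 0.   0.5 -0.8] jaw -0.0 tiltz [ 0.026 -0.031 -0.999]
(-117, -165, 84) shift [ 2.7 -1.5  7.7]
```

step_arm(steps=[[2, -2, 4, 0], [0, -1, 4, 0], [0, 0, 4, 0]])

```text
time: 12.25
tool_pos: [0.5117, -0.2395, 0.0821]
tool_rot: [0.022, 0.649, 0.76, -0.002]
contact_force: [-3.1, 1.9, 9.6]
gripper_width: -0.002
```

```bash
python3 -c "
from h import *
go((-117,-165,84))"
```

```text
t 12.25 tcp_m [-117.  -166.3   82.1] turn 0.18 F_m [-2.8  2.4  9.6] jaw -0.0 tiltz [ 0.03  -0.032 -0.999]
(-117, -165, 84) shift [ 1.2  0.1 -1.9]
```

step_arm(steps=[[0, 0, 3, 0], [0, 0, 2, 0]])

```text
time: 12.45
tool_pos: [0.5117, -0.2395, 0.0821]
tool_rot: [0.02, 0.649, 0.76, -0.003]
contact_force: [-6.4, 4.4, 11.0]
gripper_width: 0.002
```

```bash
python3 -c "
from h import *
go((-117,-165,84))"
```

```text
t 12.45 tcp_m [-117.  -166.3   82.1] turn 0.21 F_m [-5.7  5.4 11. ] jaw 0.0 tiltz [ 0.028 -0.03  -0.999]
(-117, -165, 84) shift [ 1.2  0.1 -2. ]
```

step_arm(steps=[[0, 0, -10, 0], [0, 0, -40, 0], [0, 0, -45, 0], [0, 0, -40, 0], [0, 0, 0, 0], [0, 0, 0, 0]])

```text
time: 13.05
tool_pos: [0.5074, -0.236, 0.2222]
tool_rot: [0.021, 0.649, 0.76, -0.003]
contact_force: [0.6, -0.0, -1.7]
gripper_width: 0.003
```

```bash
python3 -c "
from h import *
go((-117,-165,200))
p,d=snap('side','s9')
v,u=np.mgrid[0:400,0:640]
X=w2m(world('side',np.c_[u.ravel(),v.ravel()],d.ravel()))
for y in (-45,15,75):
  k=(abs(X[:,0]-15)<70)&(abs(X[:,1]-y)<10)&(X[:,2]>195)&(X[:,2]<230);print(y,np.percentile(X[k,2],[10,50,90]).round(0))
k=(abs(X[:,0]-15)<16)&(abs(X[:,2]-175)<7)&(X[:,1]>-200)&(X[:,1]<-90);print('knob y',np.percentile(X[k,1],[5,50,95]))
k=(abs(X[:,0]+117)<14)&(abs(X[:,1]+163)<14)&(X[:,2]>105)&(X[:,2]<140);print('start z',np.percentile(X[k,2],[50,90,98]))
"
```

```text
t 13.05 tcp_m [-120.7 -162.2  222.2] turn 0.19 F_m [ 0.6 -0.1 -1.7] jaw 0.0 tiltz [ 0.027 -0.032 -0.999]
(-117, -165, 200) shift [-2.   3.2 22.4]
-45 [208. 211. 213.]
15 [209. 211. 213.]
75 [209. 211. 213.]
knob y [-139.17309683 -126.7006047  -117.1085893 ]
start z [117.05215722 122.41796471 123.75972996]
```

```bash
python3 -c "
from plant import job_done
print(job_done())"
```

```text
the job is handed in; nothing more can be done
None
```

The job is handed in at about 13 s of the 58 s allowed. I pushed the carriage home, swung the guard shut, and pressed the start button with shut fingertips; it reports no verdict.

**What the last checks showed**
- **Carriage:** the reaction rose from about 3 N to 13 N at the stop. After the press, the knob measures y ≈ -127 mm, which is the home position.
- **Guard:** the reaction was 20 N at the predicted shut height. The roof measures flat at 211 mm across its width.
- **Start button:** it took 11 N with no further travel, so it was fully in. After I lifted off, its top is back at about 122 mm.
- **Arm:** it stands clear about 130 mm above the button, with the measured force near zero.

**What disagreed**
- The depth images put the real fingertip about 33 mm above the reported tool position, each time I compared them. I allowed for this in every contact.
- The tool drifted a little and tilted by up to about 3°, which did no visible harm.
- I did not re-measure the stop button or the loose objects at the end. No contact with any of them was planned, and the later picture I viewed showed nothing out of place.

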